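# Walk the seal box home into its desk anchor and close the keeper

## Task

The heavy seal box stands crooked in front of its steel anchor frame on the desk. Without lifting or tipping it, walk it in by gentle pushes now on one, now on the other bare corner of its near face, keeping off the fragile keypad panel between them and never leaning hard on the box, until it is fully home against both rubber buffers, and give a corner a firm last press of about 20 N, held for a moment, to be sure it has bottomed (35 N is too much); then gently swing the keeper shut across its left corner and let go. Leave the other things on the desk where they are.

Things in the scene. Friction and masses are not known exactly. Their poses are not given: they have to be found in the camera images.
- box: Seal box: dark steel lock box, 1.2 to 1.8 kg, 160 mm deep (x), 240 mm wide (y), top 76 mm above the desk, on four 4 mm feet that slide with 5 to 12 N of drag. Origin under its centre at desk level; x points away from the robot, into the frame. Its near face, at x = -80 mm, is bare steel beyond 62 mm either side of the middle: the two corners to push.
- keypad: The lock's keypad panel: 124 mm wide, 56 mm high, 10 mm proud of the middle of the box's near face, from 13 to 69 mm above the desk. Fragile. Origin at the centre of its back, on the near face of the box.
- left_corner (a point): Point on the bare near face of the box by its left (+y) corner: 94 mm left of the middle, 40 mm above the desk.
- right_corner (a point): Point on the bare near face of the box by its right (-y) corner: 94 mm right of the middle, 40 mm above the desk.
- frame: Anchor frame, low steel, screwed to the desk, open towards the robot. x points into it, y left. Its origin, at desk level, is where the box's origin lies when the box is fully home, axes parallel: the far face of the box then meets the buffers. The box goes in along x; pushed too far on one corner it wedges between the guides (see keeper_pivot).
- buffers: Two firm black rubber buffers, 20 mm across, on the frame's back stop, 80 mm left and right of the middle, 21 mm above the desk; they end the travel of the box. Origin midway between their faces (frame x = 80 mm).
- keeper (a joint): Keeper angle, rad: 0 closed (firm stop), grows on opening, to 2.7; stays where left (0.04 N m). A flat bar 34 to 41 mm above the desk, 12 mm wide, reaching 86 mm from its pivot. Closed it points to the frame's -y, 4 mm clear of the bare left corner of the box at home, and closes only then; at 1.57 it points to the frame's -x, beyond that it leans out left.
- keeper_pin (a point): On the axis of the keeper's upright grip pin (black, 14 mm across, standing on the bar from 41 to 77 mm above the desk, 68 mm from the pivot); the point is 59 mm above the desk. Push this pin to swing the keeper.
- keeper_pivot (a point): Keeper's vertical pivot axis, 34 mm above the desk; in the frame's axes x = -90, y = 150 mm. (The frame's guides: upright, 34 mm high, x = 40 to 90 mm, inner faces at y = +-123 mm, 3 mm play each side of the box; the mouth flares from there to y = +-134 mm at x = -10 mm. Strips 3 mm high on the desk outside them, the left one back to x = -115 mm.)
- stamp_a: Bystander: self-inking round stamp standing on the desk right of the frame, 46 mm across, 71 mm high; origin under its centre.
- stamp_b: Bystander: self-inking round stamp standing on the desk right of the frame, nearer the robot than stamp_a, 46 mm across, 71 mm high; origin under its centre.
- stamp_c: Bystander: self-inking round stamp standing on the desk left of the frame, 46 mm across, 71 mm high; origin under its centre.
- ink_pad: Bystander: closed flat ink pad, 75 x 115 x 16 mm, on the desk right of the work; origin under its centre.
- ink_bottle: Bystander: small white ink bottle, 34 mm across, 75 mm high, left of the frame; origin under its centre.
- tape: Bystander: roll of clear tape lying flat, 92 mm across, 24 mm high, left of the work; origin under its centre.

How it is judged:
By the outcome, as a careful person would: the job done as asked, in the order asked, and still so for the second after the job is handed in, with the robot touching nothing.
It also fails if it takes over 72 s, if anything falls off the work surface, if the arm or the gripper's body presses on something with over 40 N, if the wrist force passes 120 N, or if a joint passes its speed limit or range.

## Robot

A 6-joint arm with a two-finger parallel gripper is mounted at the origin on the work surface. World frame = base frame: x ahead of the robot, y to its left, z up, the work surface at z = 0. Lengths are in mm, angles in rad, forces in N, time in s.
With the tool pointing down it reaches from about 375 to 975 mm from the base axis. Payload 3.8 kg.
Tool frame: the origin (TCP) lies at the very end of the fingers, on their centre line; the grasp point (between the pads) lies 19 mm behind it; z points along the fingers, x is the direction in which the jaws open and shut, and the axes are right-handed (so a half turn about z gives the same grasp; the last joint's range is limited). The gripper opens to 88 mm and grips with 3 to 60 N. Pads are 18 mm wide; open, the fingers measure 123 mm over their backs; the gripper's body (75 mm by 187 mm) begins 45 mm behind the grasp point.
Start: joints at [-1.202, 0.264, 1.604, -0, 1.274, -0.037], TCP at [266.453, -620.178, 238.706] pointing down, gripper open.
Joint ranges: [-2.63, 2.63], [-0.94, 2.18], [0.31, 2.57], [-1.31, 4.45], [0, 2.66], [-2.55, 2.55]. Speed limits (rad/s): [2.57, 2.57, 3.14, 3.14, 3.14, 3.14].

## Interface

Orientations are given as [roll, pitch, yaw] about the fixed x, y, z axes, in that order (R = Rz(yaw) Ry(pitch) Rx(roll)).
In Python, from bench import get_obs, camera, get_calibration, close_job, silhouettes gives the robot as it stands.
- The arm moves only by the tool arm_command, never from a script. Its argument "moves" is a list of rows, each a list of 7 numbers: the shift along the tool's x, y, z each as a share of 0.25 m, from -1 to 1, then the turn, a rotation vector about the tool's x, y, z each as a share of 90 degrees, from -1 to 1, then the closure in counts, from 0 (fully open) to 255 (shut). A call has exactly 10 rows; each row is the pose to reach, as a shift and turn from the pose measured when the call began, along the tool's axes at that moment; what a row does not reach only later rows make up. A row lasts 1/8 s, in which the tool goes at most 62.5 mm and 10.7 degrees, less where a joint would pass 70% of its speed; a pose out of reach is approached as far as the arm can. A call with a number of a shift or a turn outside -1 to 1 is refused whole. A call with a gripper value outside its range is refused whole. The fingers move at their own pace and stop on an object; "newtons" is the grip in N (left out, the last holds). Time passes only in rows, so rows that repeat a pose let the fingers close, or fill a call up. It gives the time, the measured TCP pose, the force and the opening at its end, in the units of the state.
- get_obs(): the state, without advancing time (a new reading comes with each control period).
- camera(name): name is "scene" or "top" or "wrist"; returns the picture (400x640x3 uint8, blue, green, red); there is no depth.
- get_calibration(name): a dict with "K" (3x3 intrinsics, pixels), "T" (4x4, takes a point from camera to world coordinates). Camera axes: x right, y down, z forward; pixel columns grow to the right and rows downward; lengths in mm; the calibration is good to about 2 mm. A picture is of the moment at which its call begins: read the wrist's pose just before it. get_calibration takes no time and is no camera call; for the wrist camera it gives the pose at the moment of the call.
- close_job(): hands the job in, once; it reports no verdict.
Trained networks look in the newest picture that a camera, given by its name, has taken for a name from the list of things; names that differ only in an ending like _2 or _b are one class to them, and where a whole thing is asked for, a point or a joint stands for the part that bears it (a point fixed in the world has none). Each returns a list of dicts, best first, with "conf" (0 to 1); they miss things now and then, are a little off and sometimes report something else, mostly with a low value. They report only what shows in the picture. A call takes as long as a camera call.
- silhouettes(camera, query): "region" (400x640 bool, what is visible of it) and "pixel" ([column, row] in pixels, amid what is visible of it).
The state is a dict: "t": time; "joint_positions": joint angles; "dq": joint speeds; "effort": joint torques, N m; "ee_pos": TCP position; "tcp_rot": TCP orientation; "ft_force": force on the tool from outside, world axes, zero at the start; "moment": the same for the moment, N m; "opening": finger opening in mm.
Only numpy, scipy, OpenCV 4.12 (cv2) and the standard library are available. Lean on these libraries where they do the work, as an engineer would, in place of code of your own. Each camera call takes 0.05 s, during which the arm holds its last target.

## Working session

There is one attempt and no reset: what is moved stays moved. The work goes in short steps, Python scripts to look and compute and a tool call to move; the robot and the scene stay as the last step left them, time stands still between calls to the robot, and variables do not carry over. Pictures are saved under pics/ and viewed, and the job is handed in when it is done.

Besides the shell and the picture viewer there is one more tool, called after "Call:" by a JSON object that holds its "api" and its "payload". arm_command: Moves the arm, as the interface text tells. Shift numbers are shares of 0.25 m and turn numbers shares of 90 degrees, none past 1 either way. Its arguments: {"type":"object","properties":{"moves":{"type":"array","items":{"type":"array","items":{"type":"number"}}},"newtons":{"type":"number"}},"required":["moves"]}

```bash
ls; mkdir -p pics
python3 - <<'E'
from bench import *
import cv2
o=get_obs();print(o)
for n in("scene","top","wrist"):
    cv2.imwrite(f"pics/{n}0.png",camera(n)); c=get_calibration(n);print(n,c["K"].tolist(),c["T"].round(3).tolist())
E
```

```text
pics
{'t': 0.0, 'joint_positions': array([-1.20189931e+00,  2.64741256e-01,  1.60533582e+00, -2.34477359e-06,
        1.27372978e+00, -3.69058464e-02]), 'dq': array([-0.00017968,  0.00071185,  0.00184832,  0.00027617,  0.00103039,
        0.00023132]), 'effort': array([-2.03456642e-03, -5.02111244e+01, -3.56871521e+01,  7.28075858e-02,
        2.95163342e-02, -1.80124603e-04]), 'ee_pos': array([ 266.20028772, -619.5250404 ,  237.41665957]), 'tcp_rot': array([-3.14151319e+00,  2.21277794e-03, -1.16499269e+00]), 'ft_force': array([-0.01440784,  0.12715192, -1.04589909]), 'moment': array([-0.05628717, -0.01902797,  0.01043623]), 'opening': 88.40323938053687}
scene [[482.9543550830232, 0.0, 320.09967624413395], [0.0, 482.9543550830232, 194.0166011125849], [0.0, 0.0, 1.0]] [[-0.156, 0.604, -0.782, 1658.808], [0.988, 0.102, -0.118, 178.113], [0.008, -0.79, -0.613, 914.554], [0.0, 0.0, 0.0, 1.0]]
top [[465.83331206898913, 0.0, 317.2764365641186], [0.0, 465.83331206898913, 194.6515778314278], [0.0, 0.0, 1.0]] [[0.007, -0.989, 0.147, 401.288], [-1.0, -0.007, 0.0, -10.851], [0.001, -0.147, -0.989, 1333.985], [0.0, 0.0, 0.0, 1.0]]
wrist [[341.9413860019616, 0.0, 324.59993964543065], [0.0, 341.9413860019616, 205.0487820509264], [0.0, 0.0, 1.0]] [[0.395, -0.876, -0.278, 337.184], [-0.919, -0.377, -0.117, -589.674], [-0.002, 0.301, -0.954, 384.477], [0.0, 0.0, 0.0, 1.0]]
```

View pics/top0.png

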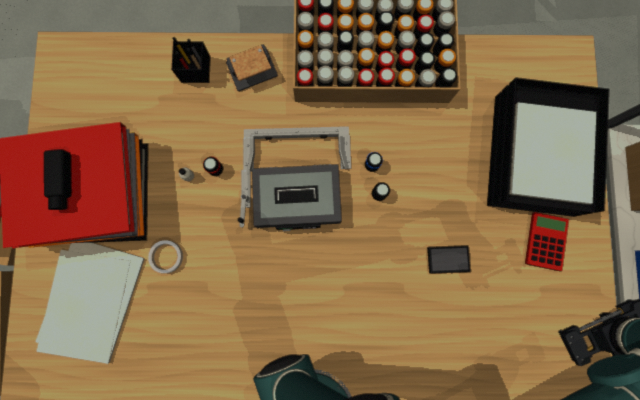

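View pics/scene0.png

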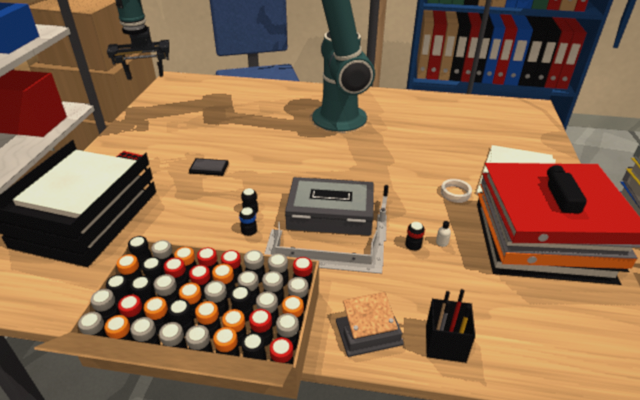

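```bash
cat > h.py <<'E'
from bench import *
import numpy as np, cv2
def ray(n,p,z,cal=None):
    c=cal or get_calibration(n);K=np.array(c["K"]);T=np.array(c["T"])
    d=T[:3,:3]@np.linalg.solve(K,[p[0],p[1],1]);o=T[:3,3]
    return o+d*(z-o[2])/d[2]
def proj(n,P,cal=None):
    c=cal or get_calibration(n);K=np.array(c["K"]);T=np.array(c["T"])
    q=K@(T[:3,:3].T@(np.array(P,float)-T[:3,3]));return q[:2]/q[2]
E
python3 - <<'E'
from h import *
for n in("top","scene"):
    im=camera(n); ov=im.copy()
    for q,z in(("box",76),("frame",0),("keeper",40),("keeper_pin",59),("keypad",40),("buffers",21),("stamp_a",71),("stamp_c",71),("ink_bottle",75),("tape",24),("ink_pad",16)):
        for r in silhouettes(n,q)[:4]:
            ys,xs=np.nonzero(r["region"])
            print(n,q,round(r["conf"],2),np.round(r["pixel"]),len(xs),[xs.min(),xs.max(),ys.min(),ys.max()],ray(n,r["pixel"],z).round()[:2])
            if q in("box","frame","keeper") and r["conf"]>.4: 
                cs,_=cv2.findContours(r["region"].astype(np.uint8),0,2)
                np.save(f"{n}_{q}.npy",r["region"])
    if n=="top": cr=im[110:240,170:400]
    else: cr=im[160:280,230:460]
    cv2.imwrite(f"pics/{n}_crop.png",cv2.resize(cr,None,fx=3.4,fy=3.4,interpolation=cv2.INTER_CUBIC))
E
```

```text
top box 0.8 [295. 197.] 5476 [np.int64(251), np.int64(342), np.int64(164), np.int64(230)] [582.  50.]
top frame 0.75 [271. 138.] 2243 [np.int64(238), np.int64(351), np.int64(126), np.int64(225)] [767. 127.]
top keeper 0.75 [244. 207.] 209 [np.int64(238), np.int64(247), np.int64(193), np.int64(226)] [555. 193.]
top keeper_pin 0.5 [244. 209.] 161 [np.int64(238), np.int64(246), np.int64(194), np.int64(226)] [549. 190.]
top keypad 0.53 [298. 225.] 236 [np.int64(276), np.int64(320), np.int64(223), np.int64(230)] [507.  43.]
top keypad 0.17 [297. 197.] 5361 [np.int64(252), np.int64(341), np.int64(164), np.int64(230)] [586.  47.]
top stamp_a 0.85 [374. 162.] 276 [np.int64(365), np.int64(382), np.int64(152), np.int64(171)] [ 682. -166.]
top stamp_a 0.85 [380. 190.] 273 [np.int64(372), np.int64(390), np.int64(182), np.int64(201)] [ 603. -181.]
top stamp_a 0.74 [213. 164.] 301 [np.int64(203), np.int64(223), np.int64(156), np.int64(175)] [673. 280.]
top stamp_a 0.64 [448. 261.] 1141 [np.int64(427), np.int64(470), np.int64(245), np.int64(273)] [ 412. -363.]
top stamp_c 0.85 [374. 162.] 276 [np.i
[... 1744 characters left out ...]
4), np.int64(222), np.int64(251)] [709. 283.]
scene stamp_c 0.83 [247. 222.] 445 [np.int64(239), np.int64(257), np.int64(208), np.int64(236)] [ 734. -157.]
scene stamp_c 0.73 [247. 199.] 283 [np.int64(241), np.int64(258), np.int64(189), np.int64(212)] [ 639. -184.]
scene ink_bottle 0.75 [445. 234.] 247 [np.int64(437), np.int64(450), np.int64(221), np.int64(245)] [700. 359.]
scene tape 0.74 [454. 193.] 496 [np.int64(441), np.int64(471), np.int64(179), np.int64(202)] [451. 407.]
scene ink_pad 0.71 [208. 166.] 567 [np.int64(189), np.int64(228), np.int64(158), np.int64(175)] [ 425. -380.]
scene ink_pad 0.24 [349. 255.] 2421 [np.int64(265), np.int64(388), np.int64(186), np.int64(273)] [757. 119.]
```

View pics/top_crop.png

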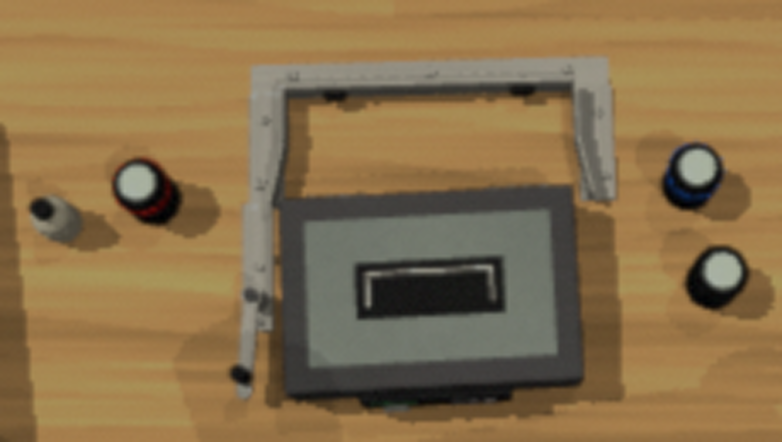

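View pics/scene_crop.png

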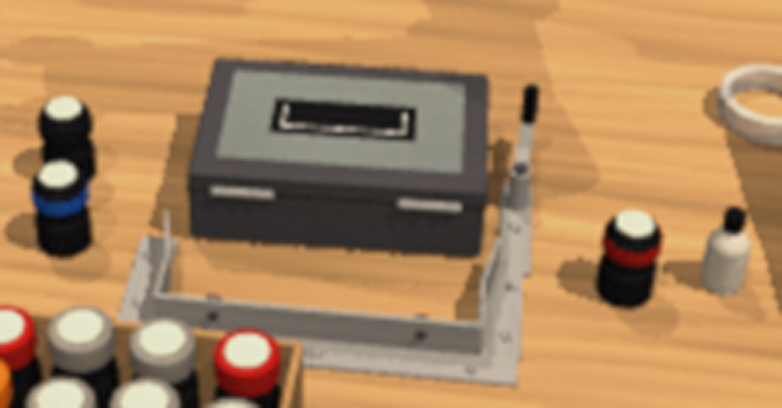

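Call:
{"api": "arm_command", "payload": {"moves": [[-0.17,-0.17,0,0,0,0.05,0],[-0.34,-0.34,0,0,0,0.1,0],[-0.5,-0.5,0,0,0,0.16,50],[-0.67,-0.67,0,0,0,0.21,150],[-0.84,-0.84,0,0,0,0.258,255],[-1,-1,0,0,0,0.258,255],[-1,-1,0,0,0,0.258,255],[-1,-1,0,0,0,0.258,255],[-1,-1,0,0,0,0.258,255],[-1,-1,0,0,0,0.258,255]], "newtons": 30}}

```text
t: 2.6
ee_pos: [397.0, -293.0, 238.6]
tcp_rot: [3.141, 0.0, -1.572]
ft_force: [0.9, -0.7, -0.3]
opening: 10.0
```

Call:
{"api": "arm_command", "payload": {"moves": [[-0.2,0,0,0,0,0,255],[-0.4,0,0,0,0,0,255],[-0.6,0,0,0,0,0,255],[-0.8,0,0,0,0,0,255],[-1,0,0,0,0,0,255],[-1,0,0,0,0,0,255],[-1,0,0,0,0,0,255],[-1,0,0,0,0,0,255],[-1,0,0,0,0,0,255],[-1,0,0,0,0,0,255]]}}

```text
t: 3.85
ee_pos: [397.4, -43.8, 238.5]
tcp_rot: [3.141, -0.0, -1.574]
ft_force: [-0.2, -0.4, 0.2]
opening: 0.6
```

Run:
```python
from h import *
o=get_obs();print(o['t'],o['ee_pos'],o['tcp_rot'],o['ft_force'],o['opening'])
im=camera("wrist");c=get_calibration("wrist")
np.savez("w1.npz",im=im,K=c["K"],T=c["T"]);print(c["T"].round(3).tolist())
cv2.imwrite("pics/w1.png",cv2.resize(im,None,fx=1.25,fy=1.25))
```

```text
3.85 [397.37809372 -43.75307055 238.53955223] [ 3.14109284e+00 -6.30061520e-05 -1.57396971e+00] [-0.21356533 -0.37559514  0.23794524] 0.5719672435669905
[[-0.003, -0.953, -0.302, 474.611], [-1.0, 0.003, 0.001, -44.355], [-0.0, 0.302, -0.953, 385.303], [0.0, 0.0, 0.0, 1.0]]
```

View pics/w1.png

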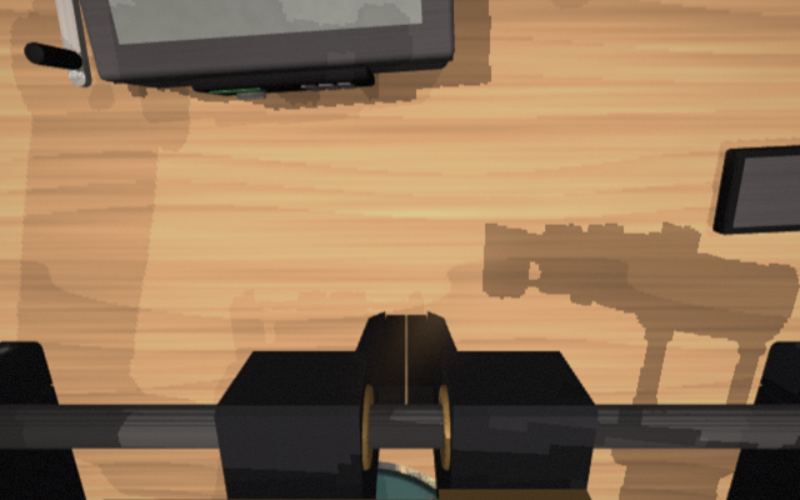

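Call:
{"api": "arm_command", "payload": {"moves": [[-0.08,-0.18,-0.06,0,0,0,255],[-0.16,-0.36,-0.12,0,0,0,255],[-0.24,-0.54,-0.18,0,0,0,255],[-0.32,-0.72,-0.24,0,0,0,255],[-0.375,-0.89,-0.24,0,0,0,255],[-0.375,-0.89,-0.24,0,0,0,255],[-0.375,-0.89,-0.24,0,0,0,255],[-0.375,-0.89,-0.24,0,0,0,255],[-0.375,-0.89,-0.24,0,0,0,255],[-0.375,-0.89,-0.24,0,0,0,255]]}}

```text
t: 5.15
ee_pos: [619.7, 49.2, 298.9]
tcp_rot: [-3.141, -0.0, -1.574]
ft_force: [-0.8, 0.3, -0.1]
opening: 0.7
```

Run:
```python
from h import *
o=get_obs();print(o['t'],o['ee_pos'],o['tcp_rot'],o['ft_force'],o['opening'])
im=camera("wrist");c=get_calibration("wrist")
np.savez("w2.npz",im=im,K=c["K"],T=c["T"]);print(c["T"].round(3).tolist())
cv2.imwrite("pics/w2.png",cv2.resize(im,None,fx=1.25,fy=1.25))
```

```text
5.15 [619.72697379  49.22970203 298.9355778 ] [-3.14139382e+00 -9.94317722e-07 -1.57404066e+00] [-0.77369482  0.27732327 -0.14577159] 0.7115883802109043
[[-0.003, -0.954, -0.301, 696.973], [-1.0, 0.003, 0.001, 48.517], [-0.0, 0.301, -0.954, 445.683], [0.0, 0.0, 0.0, 1.0]]
```

View pics/w2.png

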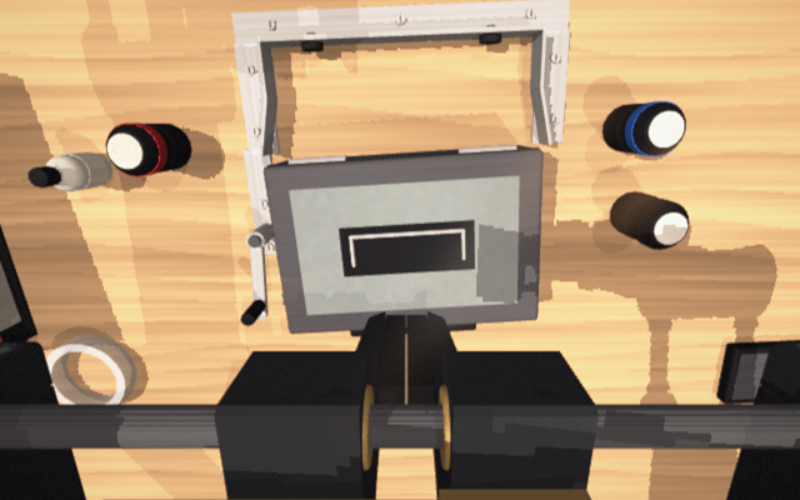

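Run:
```python
import numpy as np,cv2
im=np.load("w2.npz")["im"]
a=im[0:130,180:460];cv2.imwrite("pics/c1.png",cv2.resize(a,None,fx=2.85,fy=2.85,interpolation=cv2.INTER_CUBIC))
b=im[110:275,180:460];cv2.imwrite("pics/c2.png",cv2.resize(b,None,fx=2.85,fy=2.85,interpolation=cv2.INTER_CUBIC))
```

```text
(no output)
```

View pics/c1.png

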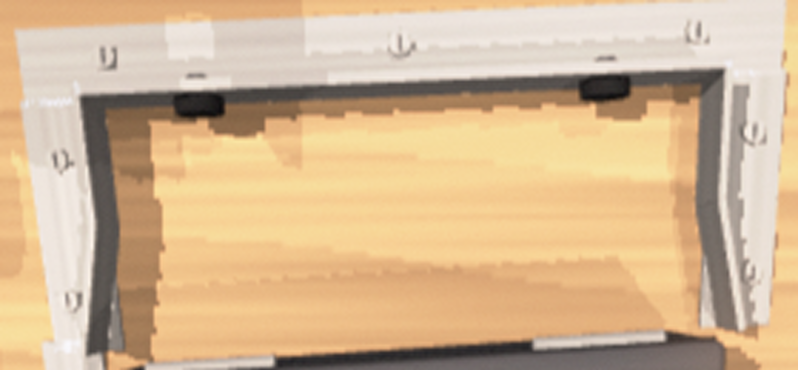

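View pics/c2.png

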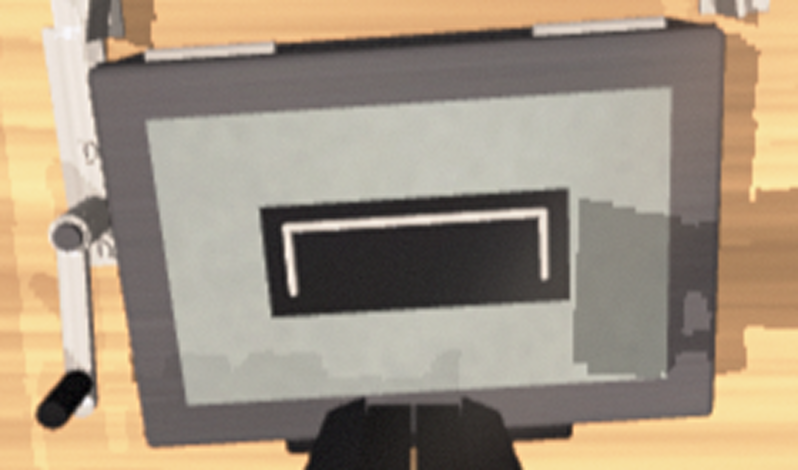

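```bash
cat > fit.py <<'E'
from h import *
from scipy.optimize import least_squares
def tf(p,L):
    c,s=np.cos(p[2]),np.sin(p[2]);L=np.array(L,float)
    return np.array([p[0]+c*L[0]-s*L[1],p[1]+s*L[0]+c*L[1],L[2]])
def fit(pts,p0,cals,loss='linear'):
    f=lambda p:np.concatenate([proj(n,tf(p,L),cals[n])-px for n,L,px in pts])
    r=least_squares(f,p0,loss=loss);return r.x,f(r.x).reshape(-1,2)
E
python3 - <<'E'
from fit import *
w=np.load("w2.npz");cals={"w":dict(K=w["K"],T=w["T"]),"top":get_calibration("top"),"scene":get_calibration("scene")}
c1=lambda x,y:(180+x/2.85-.3,y/2.85-.3)
c2=lambda x,y:(180+x/2.85-.3,110+y/2.85-.3)
t=lambda x,y:(170+x/3.4-.3,110+y/3.4-.3)
s=lambda x,y:(230+x/3.4-.3,160+y/3.4-.3)
box=[("w",(80,120,76),c2(92,68)),("w",(80,-120,76),c2(722,30)),("w",(-80,-120,76),c2(713,412)),("w",(-80,120,76),c2(148,446))]
boxt=[("top",(80,120,76),t(281,198)),("top",(80,-120,76),t(572,186)),("top",(-80,-120,76),t(582,380)),("top",(-80,120,76),t(287,391))]
boxs=[("scene",(80,120,76),s(487,190)),("scene",(80,-120,76),s(193,180)),("scene",(-80,-120,76),s(218,60)),("scene",(-80,120,76),s(487,75))]
for b in(box,boxt,boxs,box+boxt+boxs):
    x,r=fit(b,[590,50,0],cals);print("box",x.round(3),r.round(1).tolist())
fr=[("w",(80,80,11),c1(199,117)),("w",(80,-80,11),c1(605,101)),("w",(40,123,34),c1(97,222)),("w",(40,-123,34),c1(718,205)),("w",(-10,-134,34),c1(742,328)),("w",(-10,134,34),c1(88,350)),("w",(-90,150,41),c2(68,237))]
x,r=fit(fr,[680,50,0],cals,'soft_l1');print("frame",x.round(3),r.round(1).tolist())
for L in((-90,150,41),(-90,150,60),(-90,150,34)):print(proj("w",tf(x,L),cals["w"]))
E
```

```text
box [5.88221e+02 4.70080e+01 5.90000e-02] [[-2.9, -0.7], [2.7, -1.7], [1.1, 2.4], [-0.9, 1.6]]
box [5.88112e+02 4.69390e+01 4.90000e-02] [[-0.6, -0.5], [0.9, -0.6], [0.8, 0.2], [-1.1, 0.7]]
box [5.92074e+02 4.93060e+01 8.30000e-02] [[1.6, 0.9], [-1.0, -0.9], [-1.3, -0.1], [0.7, -0.5]]
box [5.8839e+02 4.7237e+01 5.9000e-02] [[-3.2, -0.8], [2.5, -1.9], [0.9, 2.2], [-1.0, 1.6], [-1.0, -0.2], [0.5, -1.1], [1.0, -0.3], [-0.9, 1.0], [0.2, 0.6], [-2.0, -2.6], [-1.0, -1.4], [0.8, -0.7]]
frame [6.8198e+02 4.9452e+01 3.1000e-02] [[2.9, -0.1], [-1.1, 0.3], [0.1, 0.1], [0.5, -1.8], [-1.1, 0.6], [-0.5, 0.9], [0.5, -1.6]]
[204.05564774 191.21395154]
[198.60774661 195.4696221 ]
[205.94587938 189.73738232]
```

Call:
{"api": "arm_command", "payload": {"moves": [[-0.1,0.2,0,0,0,0,255],[-0.2,0.4,0,0,0,-0.02,255],[-0.3,0.58,0.05,0,0,-0.025,255],[-0.35,0.6,0.25,0,0,-0.025,255],[-0.35,0.6,0.45,0,0,-0.025,255],[-0.35,0.6,0.65,0,0,-0.025,255],[-0.35,0.6,0.85,0,0,-0.025,255],[-0.35,0.6,1,0,0,-0.025,255],[-0.35,0.6,1,0,0,-0.025,255],[-0.35,0.6,1,0,0,-0.025,255]]}}

```text
t: 6.45
ee_pos: [471.3, 137.5, 50.3]
tcp_rot: [-3.139, 0.0, -1.535]
ft_force: [0.7, 0.0, -0.0]
opening: 0.4
```

Run:
```python
from h import *
o=get_obs();print(o['t'],o['ee_pos'],o['tcp_rot'],o['ft_force'],o['moment'])
im=camera("top");im2=camera("scene");im3=camera("wrist")
v=np.vstack([cv2.resize(im[110:260,170:400],None,fx=2,fy=2,interpolation=2),cv2.resize(im2[140:280,230:460],None,fx=2,fy=2,interpolation=2)])
cv2.imwrite("pics/p1.png",v);cv2.imwrite("pics/w3.png",im3)
```

```text
6.45 [471.31480279 137.54328467  50.30256161] [-3.13942981e+00  4.12665416e-04 -1.53471491e+00] [ 0.74884664  0.0298953  -0.0160556 ] [ 0.01473903 -0.01720086 -0.00374661]
```

View pics/p1.png

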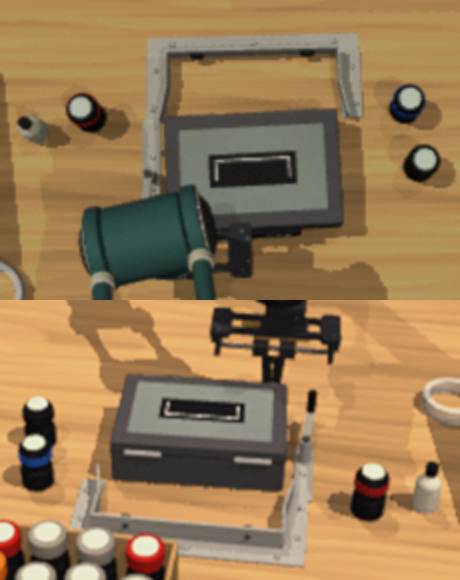

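View pics/w3.png

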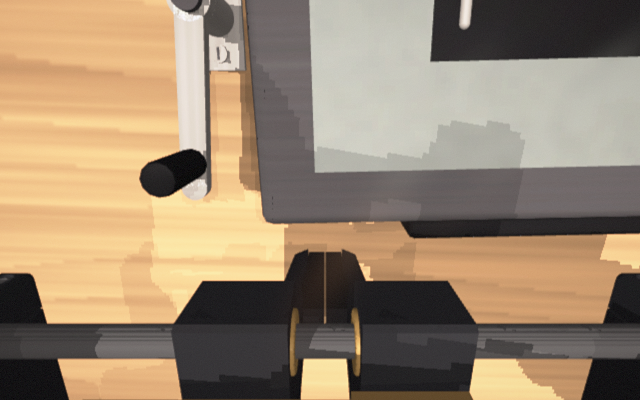

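Call:
{"api": "arm_command", "payload": {"moves": [[0,-0.03,0.05,0,0,0,255],[0,-0.05,0.05,0,0,0,255],[0,-0.06,0.05,0,0,0,255],[0,-0.07,0.05,0,0,0,255],[0,-0.08,0.05,0,0,0,255],[0,-0.09,0.05,0,0,0,255],[0,-0.1,0.05,0,0,0,255],[0,-0.11,0.05,0,0,0,255],[0,-0.12,0.05,0,0,0,255],[0,-0.13,0.05,0,0,0,255]]}}

```text
t: 7.85
ee_pos: [501.1, 139.3, 38.0]
tcp_rot: [3.139, 0.001, -1.535]
ft_force: [-9.2, 3.0, 7.0]
opening: 0.3
```

```bash
cat > look.py <<'E'
from h import *
import sys
o=get_obs();print(o['t'],o['ee_pos'].round(2),o['tcp_rot'].round(4),o['ft_force'].round(2),o['moment'].round(3))
im3=camera("wrist");c=get_calibration("wrist");np.savez(f"{sys.argv[1]}.npz",im=im3,K=c["K"],T=c["T"])
cv2.imwrite(f"pics/{sys.argv[1]}.png",im3)
E
python3 look.py w4
```

```text
7.85 [501.15 139.28  38.  ] [ 3.1387e+00  1.2000e-03 -1.5353e+00] [-9.15  3.04  7.02] [ 0.33   1.211 -0.111]
```

View pics/w4.png

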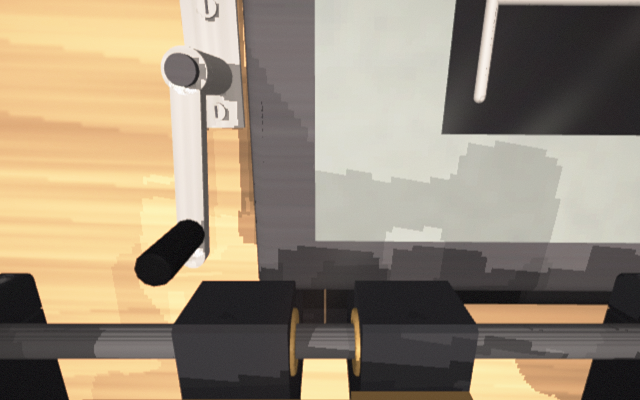

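Call:
{"api": "arm_command", "payload": {"moves": [[0,0.1,0,0,0,0,255],[0.2,0.11,0,0,0,0,255],[0.4,0.11,0,0,0,0,255],[0.6,0.11,0,0,0,0,255],[0.76,0.08,0,0,0,0,255],[0.76,0.04,0,0,0,0,255],[0.76,0.01,0,0,0,0,255],[0.76,-0.01,0,0,0,0,255],[0.76,-0.02,0,0,0,0,255],[0.76,-0.03,0,0,0,0,255]]}}

```text
t: 9.15
ee_pos: [512.4, -49.1, 36.7]
tcp_rot: [3.132, 0.001, -1.532]
ft_force: [-8.6, -3.3, 5.2]
opening: 0.4
```

```bash
cat >> look.py <<'E'
a=camera("top");b=camera("scene");np.savez(f"{sys.argv[1]}b.npz",top=a,scene=b)
v=np.hstack([cv2.resize(b[150:280,230:410],None,fx=2.2,fy=2.2,interpolation=2),cv2.resize(a[110:240,210:390],None,fx=2.2,fy=2.2,interpolation=2)])
w=cv2.resize(im3,None,fx=v.shape[1]/1000,fy=v.shape[1]/1000)
w=cv2.resize(im3[:300],(480,225));pad=np.zeros((225,v.shape[1],3),np.uint8);pad[:,:480]=w
cv2.imwrite(f"pics/{sys.argv[1]}.png",np.vstack([v,pad]))
E
python3 look.py w5
```

```text
9.15 [512.4  -49.14  36.66] [ 3.1316e+00  1.2000e-03 -1.5321e+00] [-8.62 -3.34  5.15] [-0.291  1.118  0.049]
```

View pics/w5.png

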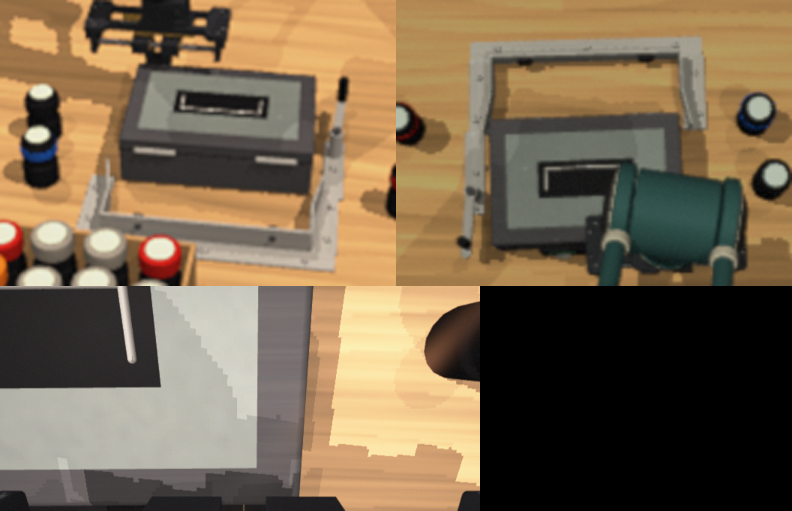

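Call:
{"api": "arm_command", "payload": {"moves": [[0,0.1,-0.005,0,0,0,255],[-0.2,0.11,-0.005,0,0,0,255],[-0.4,0.11,-0.005,0,0,0,255],[-0.6,0.11,-0.005,0,0,0,255],[-0.752,0.07,-0.005,0,0,0,255],[-0.752,0.02,-0.005,0,0,0,255],[-0.752,0.005,-0.005,0,0,0,255],[-0.752,-0.015,-0.005,0,0,0,255],[-0.752,-0.032,-0.005,0,0,0,255],[-0.752,-0.048,-0.005,0,0,0,255]]}}

```text
t: 10.55
ee_pos: [513.9, 138.3, 36.9]
tcp_rot: [3.125, 0.001, -1.534]
ft_force: [-9.3, 1.7, 5.5]
opening: -0.1
```

Call:
{"api": "arm_command", "payload": {"moves": [[0,0.1,-0.005,0.011,0,0,255],[0.2,0.11,-0.005,0.011,0,0,255],[0.4,0.11,-0.005,0.011,0,0,255],[0.6,0.11,-0.005,0.011,0,0,255],[0.752,0.08,-0.005,0.011,0,0,255],[0.752,0.04,-0.005,0.011,0,0,255],[0.752,0.015,-0.005,0.011,0,0,255],[0.752,-0.005,-0.005,0.011,0,0,255],[0.752,-0.025,-0.005,0.011,0,0,255],[0.752,-0.045,-0.005,0.011,0,0,255]]}}

```text
t: 11.8
ee_pos: [528.3, -48.3, 36.6]
tcp_rot: [3.134, 0.001, -1.532]
ft_force: [-9.3, -4.2, 5.5]
opening: 0.5
```

```bash
python3 look.py w6
```

```text
11.8 [528.31 -48.25  36.55] [ 3.1336e+00  1.2000e-03 -1.5317e+00] [-9.3  -4.15  5.46] [-0.379  1.208  0.08 ]
```

View pics/w6.png

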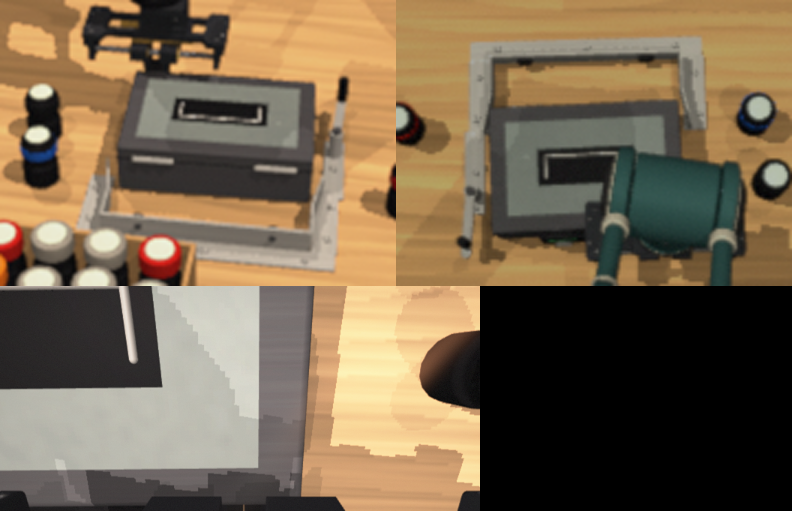

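Call:
{"api": "arm_command", "payload": {"moves": [[0,0.1,-0.005,0.006,0,0,255],[-0.2,0.11,-0.005,0.006,0,0,255],[-0.4,0.11,-0.005,0.006,0,0,255],[-0.6,0.11,-0.005,0.006,0,0,255],[-0.752,0.08,-0.005,0.006,0,0,255],[-0.752,0.03,-0.005,0.006,0,0,255],[-0.752,0.01,-0.005,0.006,0,0,255],[-0.752,-0.01,-0.005,0.006,0,0,255],[-0.752,-0.03,-0.005,0.006,0,0,255],[-0.752,-0.047,-0.005,0.006,0,0,255]]}}

```text
t: 13.2
ee_pos: [530.1, 139.1, 36.7]
tcp_rot: [3.137, 0.001, -1.534]
ft_force: [-9.1, 3.2, 4.7]
opening: 0.2
```

```bash
python3 look.py w7
python3 - <<'E'
import numpy as np,cv2
a=np.load("w7b.npz");cv2.imwrite("pics/s7.png",cv2.resize(a["scene"][160:290,255:425],None,fx=4.6,fy=4.6,interpolation=cv2.INTER_CUBIC))
E
```

```text
13.2 [530.1  139.12  36.74] [ 3.1370e+00  1.1000e-03 -1.5341e+00] [-9.1   3.24  4.72] [ 0.344  1.131 -0.118]
```

View pics/w7.png

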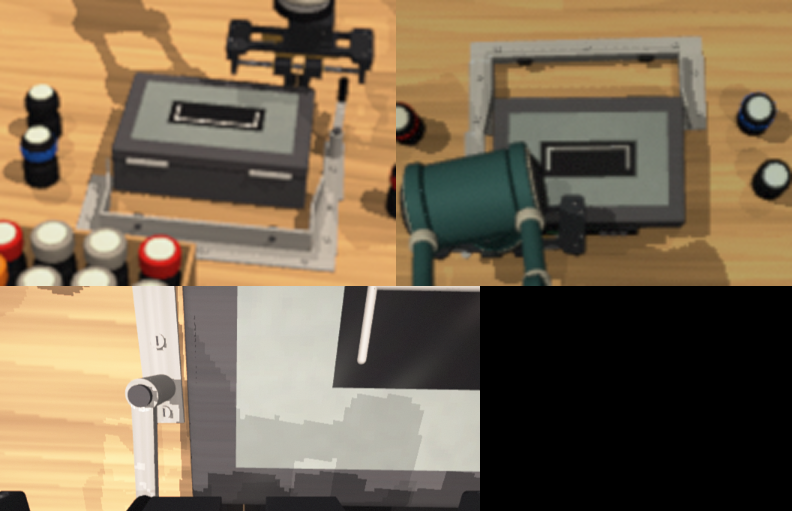

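View pics/s7.png

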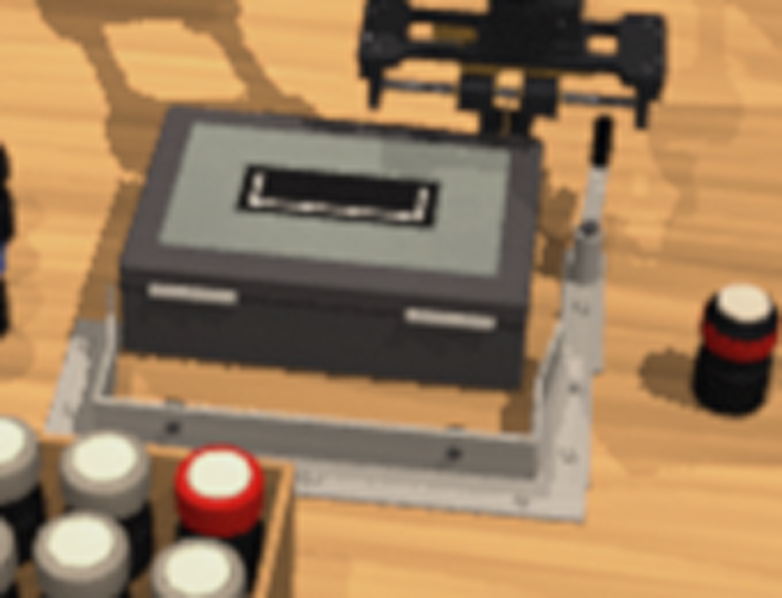

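Run:
```python
from fit import *
cals={"scene":get_calibration("scene"),"top":get_calibration("top")}
s=lambda x,y:(255+x/4.6-.4,160+y/4.6-.4)
t=lambda x,y:(210+(x-396)/2.2-.3,110+y/2.2-.3)
b=[("scene",(80,-120,4),s(122,352)),("scene",(80,120,4),s(520,389)),("scene",(80,-120,76),s(122,262)),("scene",(80,120,76),s(529,305)),("scene",(-80,120,76),s(541,142)),("scene",(-80,-120,76),s(166,107))]
bt=[("top",(80,120,76),t(493,107)),("top",(80,-120,76),t(683,97)),("top",(-80,-120,76),t(685,222))]
for q in(b,bt,b+bt):
    x,r=fit(q,[620,50,0.03],cals);print("box",x.round(3),r.round(1).tolist())
f=[("scene",(80,-80,21),s(172,428)),("scene",(80,80,21),s(453,453)),("scene",(90,-123,34),s(95,400)),("scene",(90,123,34),s(537,440)),("scene",(-10,-134,34),s(108,285)),("scene",(-90,150,45),s(588,230)),("scene",(-10,134,34),s(568,300))]
x,r=fit(f,[682,50,.037],cals,'soft_l1');print("fr",x.round(3),r.round(1).tolist())
ft=[("top",(80,80,25),t(523,62)),("top",(80,-80,25),t(646,58)),("top",(-10,-134,34),t(692,127)),("top",(-10,134,34),t(486,135))]
x,r=fit(ft,[682,50,.037],cals,'soft_l1');print("fr",x.round(3),r.round(1).tolist())
x,r=fit(f+ft,[682,50,.037],cals,'soft_l1');print("fr",x.round(3),r.round(1).tolist())
```

```text
box [6.22749e+02 4.44380e+01 2.20000e-02] [[-0.2, 0.7], [0.4, 1.3], [-1.3, 0.4], [0.3, -0.4], [0.7, -1.5], [0.1, -1.1]]
box [6.16319e+02 4.47200e+01 4.80000e-02] [[-0.9, -0.9], [-0.5, 0.1], [1.4, 0.8]]
box [6.19756e+02 4.44150e+01 3.10000e-02] [[0.3, 0.2], [0.7, 0.3], [-0.8, -0.1], [0.7, -1.4], [0.5, -2.4], [-0.0, -1.5], [-0.3, -2.9], [0.1, -0.4], [1.0, 0.3]]
fr [6.84291e+02 4.90110e+01 3.80000e-02] [[0.6, -2.8], [0.4, -2.7], [0.3, 0.9], [-1.0, 0.8], [0.4, 0.4], [0.0, -0.5], [-2.4, 5.5]]
fr [6.79983e+02 4.84150e+01 5.80000e-02] [[0.8, 1.7], [0.1, 0.8], [-0.2, -1.7], [-0.6, -0.7]]
fr [6.8234e+02 4.8792e+01 4.3000e-02] [[0.8, -3.2], [0.6, -3.4], [0.5, 0.6], [-0.9, 0.1], [0.5, 0.1], [-0.2, -1.2], [-2.4, 4.8], [1.0, 0.5], [0.4, 0.4], [-0.3, -1.8], [-0.8, -2.2]]
```

Call:
{"api": "arm_command", "payload": {"moves": [[0,0.1,-0.005,0.004,0,0,255],[0.2,0.11,-0.005,0.004,0,0,255],[0.4,0.11,-0.005,0.004,0,0,255],[0.6,0.11,-0.005,0.004,0,0,255],[0.76,0.08,-0.005,0.004,0,0,255],[0.76,0.04,-0.005,0.004,0,0,255],[0.76,0.015,-0.005,0.004,0,0,255],[0.76,-0.005,-0.005,0.004,0,0,255],[0.76,-0.025,-0.005,0.004,0,0,255],[0.76,-0.044,-0.005,0.004,0,0,255]]}}

```text
t: 14.6
ee_pos: [545.4, -49.5, 36.6]
tcp_rot: [3.137, 0.001, -1.531]
ft_force: [-8.8, -3.5, 4.3]
opening: -0.0
```

Call:
{"api": "arm_command", "payload": {"moves": [[0,0.1,-0.005,0.004,0,0,255],[-0.2,0.11,-0.005,0.004,0,0,255],[-0.4,0.11,-0.005,0.004,0,0,255],[-0.6,0.11,-0.005,0.004,0,0,255],[-0.748,0.08,-0.005,0.004,0,0,255],[-0.748,0.04,-0.005,0.004,0,0,255],[-0.748,0.015,-0.005,0.004,0,0,255],[-0.748,-0.003,-0.005,0.004,0,0,255],[-0.748,-0.021,-0.005,0.004,0,0,255],[-0.748,-0.037,-0.005,0.004,0,0,255]]}}

```text
t: 15.85
ee_pos: [543.8, 136.8, 37.0]
tcp_rot: [3.135, 0.001, -1.534]
ft_force: [-9.9, 2.6, 5.7]
opening: 0.3
```

```bash
python3 look.py w8
python3 - <<'E'
import numpy as np,cv2
a=np.load("w8b.npz");cv2.imwrite("pics/s8.png",cv2.resize(a["scene"][160:290,255:425],None,fx=4.6,fy=4.6,interpolation=cv2.INTER_CUBIC))
E
```

```text
15.85 [543.77 136.79  36.96] [ 3.1355e+00  1.4000e-03 -1.5338e+00] [-9.92  2.63  5.65] [ 0.325  1.273 -0.165]
```

View pics/s8.png

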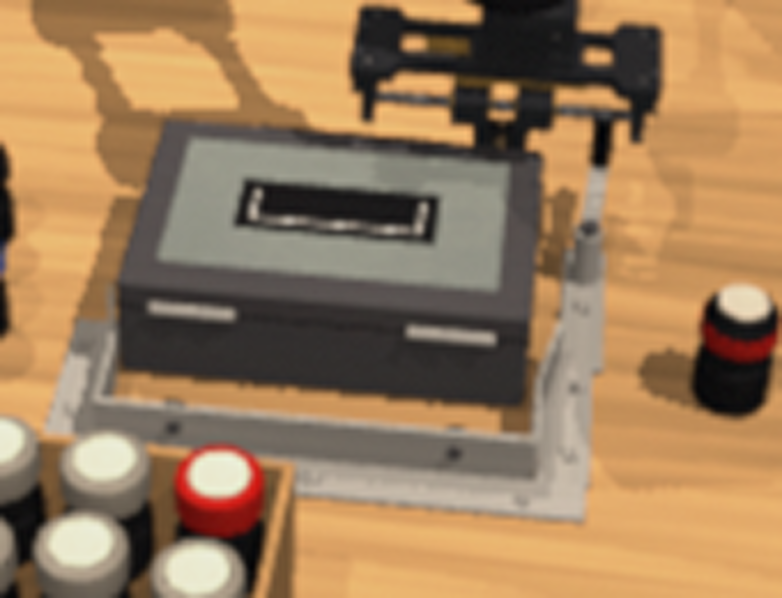

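Call:
{"api": "arm_command", "payload": {"moves": [[0,0.1,-0.004,0.004,0,0,255],[0.2,0.11,-0.004,0.004,0,0,255],[0.4,0.11,-0.004,0.004,0,0,255],[0.6,0.11,-0.004,0.004,0,0,255],[0.752,0.08,-0.004,0.004,0,0,255],[0.752,0.04,-0.004,0.004,0,0,255],[0.752,0.013,-0.004,0.004,0,0,255],[0.752,-0.005,-0.004,0.004,0,0,255],[0.752,-0.022,-0.004,0.004,0,0,255],[0.752,-0.039,-0.004,0.004,0,0,255]]}}

```text
t: 17.25
ee_pos: [557.7, -49.9, 36.5]
tcp_rot: [3.136, 0.001, -1.531]
ft_force: [-9.1, -3.3, 5.0]
opening: 0.4
```

Call:
{"api": "arm_command", "payload": {"moves": [[0,0.1,-0.005,0.004,0,0,255],[-0.2,0.11,-0.005,0.004,0,0,255],[-0.4,0.11,-0.005,0.004,0,0,255],[-0.6,0.11,-0.005,0.004,0,0,255],[-0.748,0.08,-0.005,0.004,0,0,255],[-0.748,0.04,-0.005,0.004,0,0,255],[-0.748,0.015,-0.005,0.004,0,0,255],[-0.748,-0.003,-0.005,0.004,0,0,255],[-0.748,-0.019,-0.005,0.004,0,0,255],[-0.748,-0.034,-0.005,0.004,0,0,255]]}}

```text
t: 18.5
ee_pos: [555.3, 136.4, 36.9]
tcp_rot: [3.134, 0.002, -1.533]
ft_force: [-8.5, 2.4, 6.6]
opening: 0.2
```

```bash
python3 look.py w9
python3 - <<'E'
import numpy as np,cv2
a=np.load("w9b.npz");cv2.imwrite("pics/s9.png",cv2.resize(a["scene"][160:290,255:425],None,fx=4.6,fy=4.6,interpolation=cv2.INTER_CUBIC))
E
```

```text
18.5 [555.31 136.36  36.94] [ 3.1339e+00  1.6000e-03 -1.5335e+00] [-8.45  2.38  6.6 ] [ 0.402  1.222 -0.072]
```

View pics/s9.png

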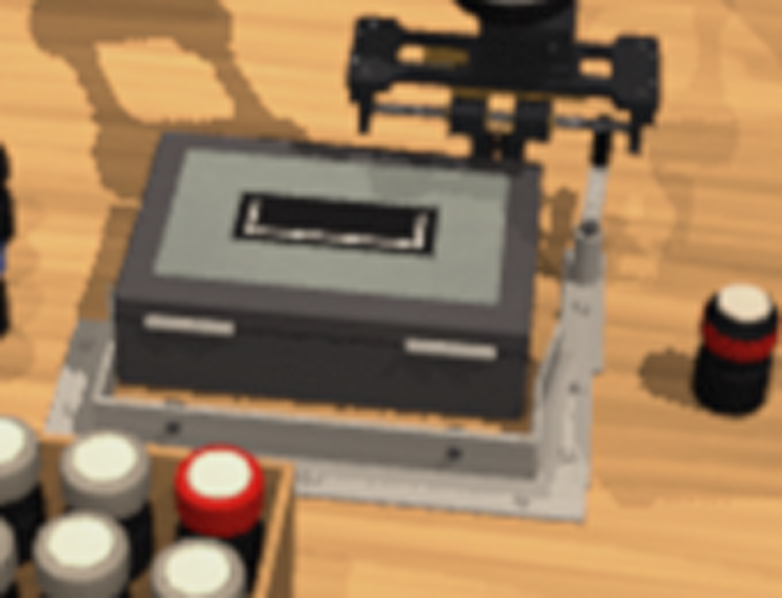

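Call:
{"api": "arm_command", "payload": {"moves": [[0,0.1,-0.004,0.005,0,0,255],[0.2,0.11,-0.004,0.005,0,0,255],[0.4,0.11,-0.004,0.005,0,0,255],[0.6,0.11,-0.004,0.005,0,0,255],[0.752,0.08,-0.004,0.005,0,0,255],[0.752,0.04,-0.004,0.005,0,0,255],[0.752,0.01,-0.004,0.005,0,0,255],[0.752,-0.006,-0.004,0.005,0,0,255],[0.752,-0.022,-0.004,0.005,0,0,255],[0.752,-0.038,-0.004,0.005,0,0,255]]}}

```text
t: 19.9
ee_pos: [569.0, -50.4, 36.5]
tcp_rot: [3.135, 0.001, -1.531]
ft_force: [-8.8, -3.3, 5.5]
opening: 0.8
```

Call:
{"api": "arm_command", "payload": {"moves": [[0,0.1,-0.005,0.004,0,0,255],[-0.2,0.11,-0.005,0.004,0,0,255],[-0.4,0.11,-0.005,0.004,0,0,255],[-0.6,0.11,-0.005,0.004,0,0,255],[-0.748,0.08,-0.005,0.004,0,0,255],[-0.748,0.04,-0.005,0.004,0,0,255],[-0.748,0.015,-0.005,0.004,0,0,255],[-0.748,-0.003,-0.005,0.004,0,0,255],[-0.748,-0.019,-0.005,0.004,0,0,255],[-0.748,-0.034,-0.005,0.004,0,0,255]]}}

```text
t: 21.15
ee_pos: [566.7, 135.9, 36.9]
tcp_rot: [3.134, 0.002, -1.533]
ft_force: [-8.7, 2.9, 6.3]
opening: 0.3
```

```bash
python3 look.py w10
python3 - <<'E'
import numpy as np,cv2
a=np.load("w10b.npz");cv2.imwrite("pics/s10.png",cv2.resize(a["scene"][160:290,255:425],None,fx=4.6,fy=4.6,interpolation=cv2.INTER_CUBIC))
E
```

```text
21.15 [566.65 135.9   36.94] [ 3.1339e+00  1.8000e-03 -1.5333e+00] [-8.73  2.93  6.3 ] [ 0.355  1.206 -0.074]
```

View pics/s10.png

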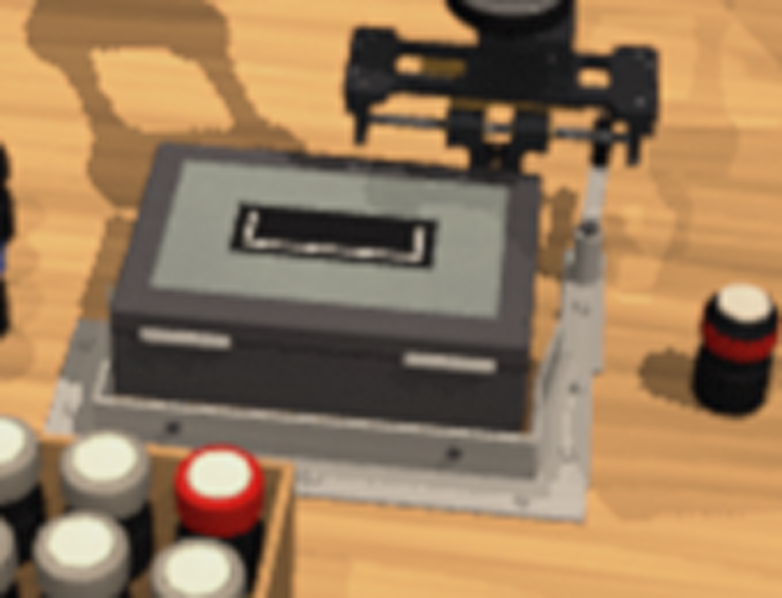

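Call:
{"api": "arm_command", "payload": {"moves": [[0,0.1,-0.004,0.005,0,0,255],[0.2,0.11,-0.004,0.005,0,0,255],[0.4,0.11,-0.004,0.005,0,0,255],[0.6,0.11,-0.004,0.005,0,0,255],[0.752,0.08,-0.004,0.005,0,0,255],[0.752,0.04,-0.004,0.005,0,0,255],[0.752,0.011,-0.004,0.005,0,0,255],[0.752,-0.005,-0.004,0.005,0,0,255],[0.752,-0.02,-0.004,0.005,0,0,255],[0.752,-0.033,-0.004,0.005,0,0,255]]}}

```text
t: 22.55
ee_pos: [579.3, -50.9, 36.5]
tcp_rot: [3.136, 0.002, -1.531]
ft_force: [-9.3, -3.9, 4.4]
opening: 0.4
```

Call:
{"api": "arm_command", "payload": {"moves": [[0,0.1,-0.005,0.004,0,0,255],[-0.2,0.11,-0.005,0.004,0,0,255],[-0.4,0.11,-0.005,0.004,0,0,255],[-0.6,0.11,-0.005,0.004,0,0,255],[-0.748,0.08,-0.005,0.004,0,0,255],[-0.748,0.04,-0.005,0.004,0,0,255],[-0.748,0.014,-0.005,0.004,0,0,255],[-0.748,-0.001,-0.005,0.004,0,0,255],[-0.748,-0.016,-0.005,0.004,0,0,255],[-0.748,-0.03,-0.005,0.004,0,0,255]]}}

```text
t: 23.8
ee_pos: [575.8, 135.3, 37.0]
tcp_rot: [3.134, 0.002, -1.533]
ft_force: [-9.3, 3.3, 5.3]
opening: 0.6
```

```bash
python3 look.py w11
python3 - <<'E'
import numpy as np,cv2
a=np.load("w11b.npz");cv2.imwrite("pics/s11.png",cv2.resize(a["scene"][160:290,255:425],None,fx=4.6,fy=4.6,interpolation=cv2.INTER_CUBIC))
E
```

```text
23.8 [575.81 135.34  37.03] [ 3.134e+00  2.000e-03 -1.533e+00] [-9.26  3.31  5.29] [ 0.326  1.173 -0.102]
```

View pics/s11.png

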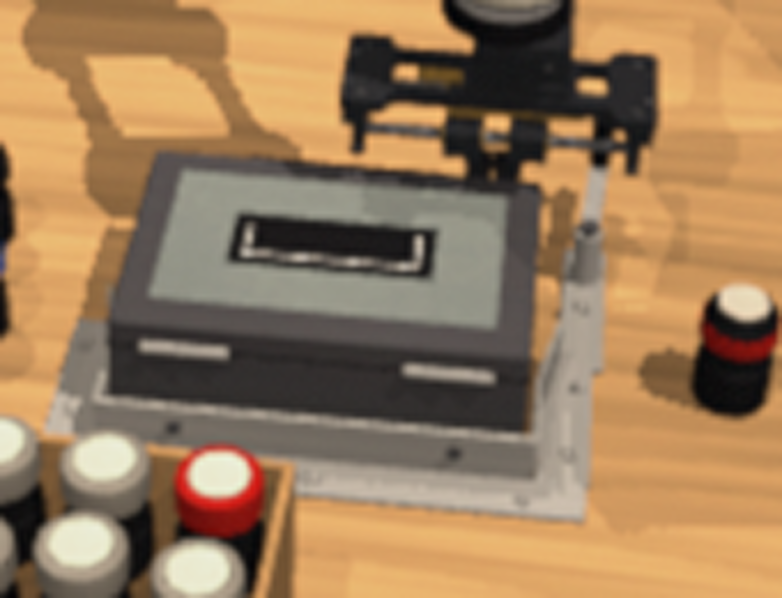

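Call:
{"api": "arm_command", "payload": {"moves": [[0,0.1,-0.004,0.005,0,0,255],[0.2,0.11,-0.004,0.005,0,0,255],[0.4,0.11,-0.004,0.005,0,0,255],[0.6,0.11,-0.004,0.005,0,0,255],[0.752,0.08,-0.004,0.005,0,0,255],[0.752,0.04,-0.004,0.005,0,0,255],[0.752,0.008,-0.004,0.005,0,0,255],[0.752,-0.007,-0.004,0.005,0,0,255],[0.752,-0.022,-0.004,0.005,0,0,255],[0.752,-0.036,-0.004,0.005,0,0,255]]}}

```text
t: 25.2
ee_pos: [589.2, -51.4, 36.5]
tcp_rot: [3.136, 0.002, -1.531]
ft_force: [-9.0, -4.8, 3.9]
opening: 0.6
```

Call:
{"api": "arm_command", "payload": {"moves": [[0,0.1,-0.005,0.004,0,0,255],[-0.2,0.11,-0.005,0.004,0,0,255],[-0.4,0.11,-0.005,0.004,0,0,255],[-0.6,0.11,-0.005,0.004,0,0,255],[-0.748,0.08,-0.005,0.004,0,0,255],[-0.748,0.04,-0.005,0.004,0,0,255],[-0.748,0.017,-0.005,0.004,0,0,255],[-0.748,0.002,-0.005,0.004,0,0,255],[-0.748,-0.013,-0.005,0.004,0,0,255],[-0.748,-0.027,-0.005,0.004,0,0,255]]}}

```text
t: 26.45
ee_pos: [585.0, 134.8, 37.1]
tcp_rot: [3.134, 0.002, -1.533]
ft_force: [-8.1, 2.1, 4.4]
opening: 0.2
```

```bash
python3 look.py w12
python3 - <<'E'
import numpy as np,cv2
a=np.load("w12b.npz");cv2.imwrite("pics/s12.png",cv2.resize(a["scene"][160:290,255:425],None,fx=4.6,fy=4.6,interpolation=cv2.INTER_CUBIC))
E
```

```text
26.45 [585.05 134.84  37.13] [ 3.1343e+00  2.2000e-03 -1.5327e+00] [-8.09  2.07  4.41] [0.363 1.117 0.018]
```

View pics/s12.png

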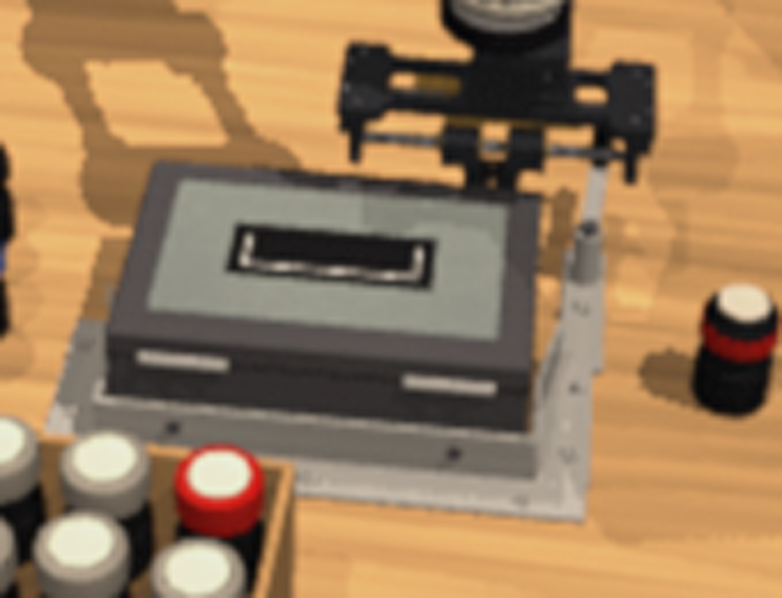

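Call:
{"api": "arm_command", "payload": {"moves": [[0,0.1,-0.004,0.005,0,0,255],[0.2,0.11,-0.004,0.005,0,0,255],[0.4,0.11,-0.004,0.005,0,0,255],[0.6,0.11,-0.004,0.005,0,0,255],[0.752,0.08,-0.004,0.005,0,0,255],[0.752,0.04,-0.004,0.005,0,0,255],[0.752,0.01,-0.004,0.005,0,0,255],[0.752,-0.005,-0.004,0.005,0,0,255],[0.752,-0.017,-0.004,0.005,0,0,255],[0.752,-0.027,-0.004,0.005,0,0,255]]}}

```text
t: 27.85
ee_pos: [595.3, -52.1, 36.6]
tcp_rot: [3.134, 0.002, -1.53]
ft_force: [-14.9, -4.2, 9.3]
opening: 0.2
```

Call:
{"api": "arm_command", "payload": {"moves": [[0,0.1,-0.005,0.005,0,0,255],[-0.2,0.11,-0.005,0.005,0,0,255],[-0.4,0.11,-0.005,0.005,0,0,255],[-0.6,0.11,-0.005,0.005,0,0,255],[-0.748,0.08,-0.005,0.005,0,0,255],[-0.748,0.04,-0.005,0.005,0,0,255],[-0.748,0.015,-0.005,0.005,0,0,255],[-0.748,0.005,-0.005,0.005,0,0,255],[-0.748,-0.004,-0.005,0.005,0,0,255],[-0.748,-0.012,-0.005,0.005,0,0,255]]}}

```text
t: 29.1
ee_pos: [587.3, 133.9, 37.5]
tcp_rot: [3.134, 0.002, -1.532]
ft_force: [-11.0, 1.0, 7.7]
opening: 0.1
```

```bash
python3 look.py w13
python3 - <<'E'
import numpy as np,cv2
a=np.load("w13b.npz");cv2.imwrite("pics/s13.png",cv2.resize(a["scene"][160:290,255:425],None,fx=4.6,fy=4.6,interpolation=cv2.INTER_CUBIC))
E
```

```text
29.1 [587.26 133.89  37.53] [ 3.1341e+00  1.8000e-03 -1.5317e+00] [-10.96   1.     7.7 ] [0.28  1.388 0.114]
```

View pics/s13.png

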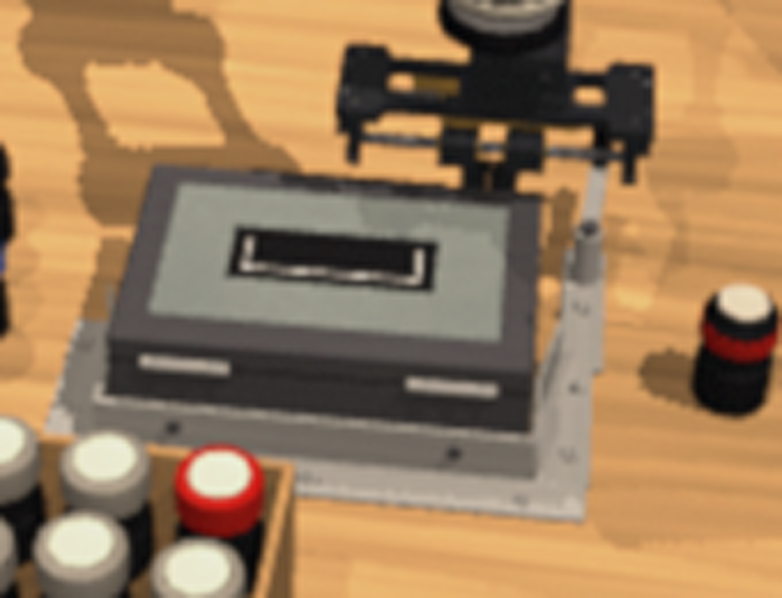

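View pics/w13.png

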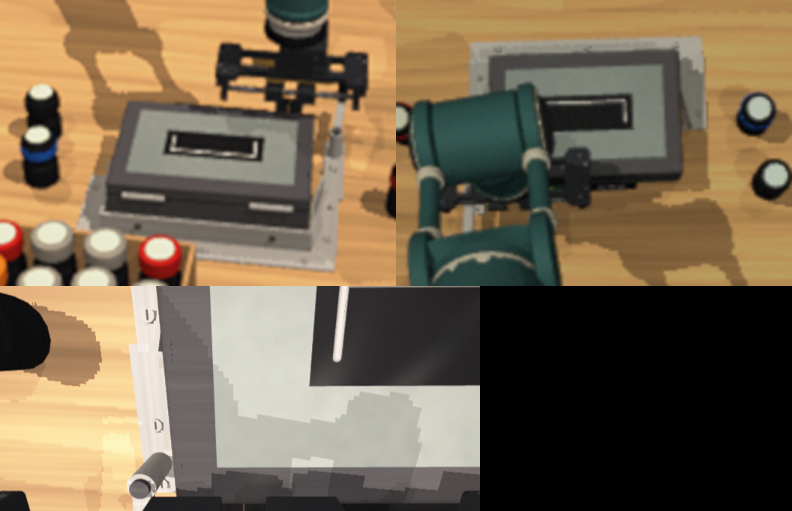

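Call:
{"api": "arm_command", "payload": {"moves": [[0,-0.01,0,0.002,0,0,255],[0,-0.012,0,0.002,0,0,255],[0,-0.014,0,0.002,0,0,255],[0,-0.016,0,0.002,0,0,255],[0,-0.018,0,0.002,0,0,255],[0,-0.02,0,0.002,0,0,255],[0,-0.02,0,0.002,0,0,255],[0,-0.02,0,0.002,0,0,255],[0,-0.02,0,0.002,0,0,255],[0,-0.02,0,0.002,0,0,255]]}}

```text
t: 30.5
ee_pos: [587.7, 133.5, 36.7]
tcp_rot: [3.128, 0.002, -1.533]
ft_force: [-12.6, 2.5, 8.9]
opening: 0.3
```

Call:
{"api": "arm_command", "payload": {"moves": [[0,0.1,-0.004,0.008,0,0,255],[0.2,0.11,-0.004,0.008,0,0,255],[0.4,0.11,-0.004,0.008,0,0,255],[0.6,0.11,-0.004,0.008,0,0,255],[0.752,0.08,-0.004,0.008,0,0,255],[0.752,0.04,-0.004,0.008,0,0,255],[0.752,0.012,-0.004,0.008,0,0,255],[0.752,0,-0.004,0.008,0,0,255],[0.752,-0.01,-0.004,0.008,0,0,255],[0.752,-0.02,-0.004,0.008,0,0,255]]}}

```text
t: 31.75
ee_pos: [595.2, -53.2, 36.4]
tcp_rot: [3.131, 0.003, -1.531]
ft_force: [-16.4, -2.0, 10.8]
opening: 0.3
```

Call:
{"api": "arm_command", "payload": {"moves": [[0,-0.022,0,0.002,0,0,255],[0,-0.025,0,0.002,0,0,255],[0,-0.027,0,0.002,0,0,255],[0,-0.027,0,0.002,0,0,255],[0,-0.027,0,0.002,0,0,255],[0,-0.027,0,0.002,0,0,255],[0,-0.027,0,0.002,0,0,255],[0,-0.027,0,0.002,0,0,255],[0,-0.027,0,0.002,0,0,255],[0,-0.027,0,0.002,0,0,255]]}}

```text
t: 33.0
ee_pos: [594.8, -52.5, 35.1]
tcp_rot: [3.119, 0.003, -1.529]
ft_force: [-18.3, -4.2, 12.4]
opening: 1.0
```

Call:
{"api": "arm_command", "payload": {"moves": [[0,0.1,-0.01,0.014,0,0,255],[-0.2,0.11,-0.01,0.014,0,0,255],[-0.4,0.11,-0.01,0.014,0,0,255],[-0.6,0.11,-0.01,0.014,0,0,255],[-0.748,0.08,-0.01,0.014,0,0,255],[-0.748,0.04,-0.01,0.014,0,0,255],[-0.748,0.012,-0.01,0.014,0,0,255],[-0.748,0,-0.01,0.014,0,0,255],[-0.748,-0.012,-0.01,0.014,0,0,255],[-0.748,-0.022,-0.01,0.014,0,0,255]]}}

```text
t: 34.25
ee_pos: [588.3, 133.4, 37.2]
tcp_rot: [3.131, 0.003, -1.531]
ft_force: [-13.0, 1.6, 8.9]
opening: 0.5
```

Call:
{"api": "arm_command", "payload": {"moves": [[0,-0.02,0,0.004,0,0,255],[0,-0.023,0,0.004,0,0,255],[0,-0.025,0,0.004,0,0,255],[0,-0.027,0,0.004,0,0,255],[0,-0.027,0,0.004,0,0,255],[0,-0.027,0,0.004,0,0,255],[0,-0.027,0,0.004,0,0,255],[0,-0.027,0,0.004,0,0,255],[0,-0.027,0,0.004,0,0,255],[0,-0.027,0,0.004,0,0,255]]}}

```text
t: 35.5
ee_pos: [588.4, 133.0, 36.0]
tcp_rot: [3.124, 0.003, -1.533]
ft_force: [-17.1, 2.3, 11.6]
opening: 0.2
```

Call:
{"api": "arm_command", "payload": {"moves": [[0,-0.028,0,0.005,0,0,255],[0,-0.031,0,0.005,0,0,255],[0,-0.034,0,0.005,0,0,255],[0,-0.036,0,0.005,0,0,255],[0,-0.036,0,0.005,0,0,255],[0,-0.036,0,0.005,0,0,255],[0,-0.036,0,0.005,0,0,255],[0,-0.036,0,0.005,0,0,255],[0,-0.036,0,0.005,0,0,255],[0,-0.036,0,0.005,0,0,255]]}}

```text
t: 36.75
ee_pos: [588.1, 132.5, 34.5]
tcp_rot: [3.112, 0.002, -1.535]
ft_force: [-24.4, 1.9, 16.0]
opening: 0.7
```

Call:
{"api": "arm_command", "payload": {"moves": [[0,0.05,-0.01,0.01,0,0,255],[0,0.15,-0.05,0.018,0,0,255],[0,0.3,-0.07,0.018,0,0,255],[-0.05,0.44,-0.07,0.018,0,0,255],[-0.05,0.44,-0.07,0.018,0,0,255],[-0.05,0.44,-0.07,0.018,0,0,255],[-0.05,0.44,-0.07,0.018,0,0,255],[-0.05,0.44,-0.07,0.018,0,0,255],[-0.05,0.44,-0.07,0.018,0,0,255],[-0.05,0.44,-0.07,0.018,0,0,255]]}}

```text
t: 38.0
ee_pos: [478.3, 141.0, 55.1]
tcp_rot: [3.14, 0.002, -1.535]
ft_force: [0.7, -0.3, -0.2]
opening: 0.5
```

```bash
python3 look.py w14
python3 - <<'E'
import numpy as np,cv2
a=np.load("w14.npz");cv2.imwrite("pics/w14f.png",a["im"])
E
```

```text
38.0 [478.32 140.97  55.09] [ 3.1405e+00  2.4000e-03 -1.5348e+00] [ 0.7  -0.27 -0.22] [ 0.067  0.02  -0.015]
```

View pics/w14f.png

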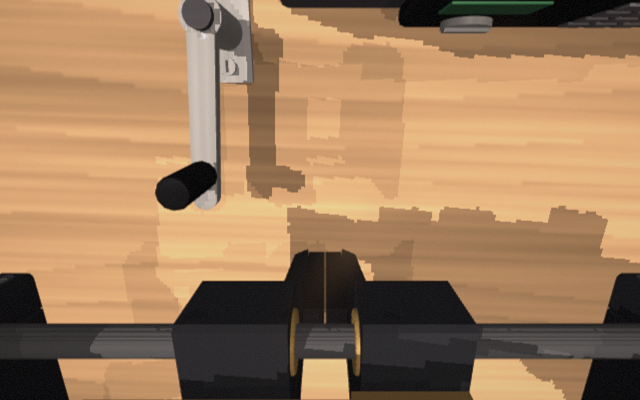

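View pics/w14.png

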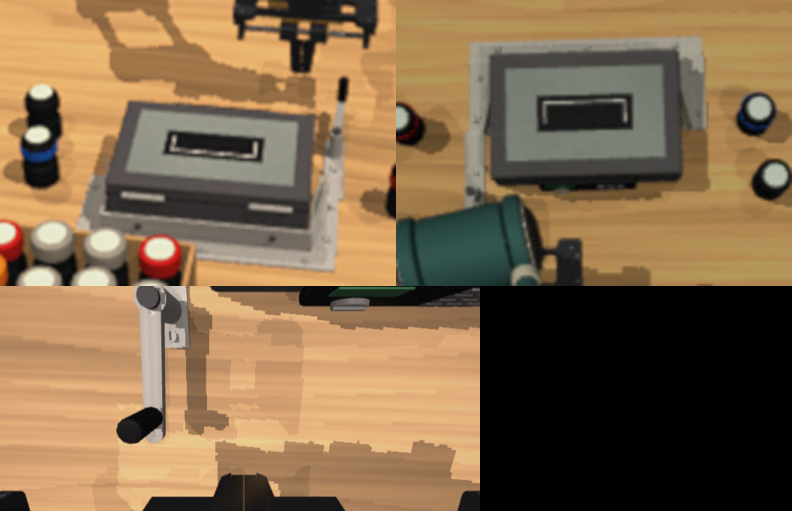

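Run:
```python
from h import *
w=np.load("w14.npz");c=dict(K=w["K"],T=w["T"])
print("pin top",ray("",(174,192),77,c),"pin base",ray("",(206,180),43,c),"tip z41",ray("",(207,200),41,c))
for z in(41,50,60):print("piv",z,ray("",(200,14),z,c))
print(proj("",get_obs()['ee_pos'],c))
```

```text
pin top [519.07439652 198.97536385  77.        ] pin base [515.64706978 198.41346203  43.        ] tip z41 [505.05073199 199.31692093  41.        ]
piv 41 [586.67210159 196.69993712  41.        ]
piv 50 [584.9311218  193.68911568  50.        ]
piv 60 [582.99669982 190.34375852  60.        ]
[323.50048723 266.6535141 ]
```

Call:
{"api": "arm_command", "payload": {"moves": [[-0.18,0,0.01,0,0,0,255],[-0.36,0,0.01,0,0,0,255],[-0.37,-0.03,0.01,0,0,0,255],[-0.37,-0.1,0.01,0,0,0,255],[-0.37,-0.17,0.01,0,0,0,255],[-0.37,-0.17,0.01,0,0,0,255],[-0.37,-0.17,0.01,0,0,0,255],[-0.37,-0.17,0.01,0,0,0,255],[-0.37,-0.17,0.01,0,0,0,255],[-0.37,-0.17,0.01,0,0,0,255]]}}

```text
t: 39.4
ee_pos: [517.1, 235.0, 52.9]
tcp_rot: [3.141, 0.002, -1.534]
ft_force: [-0.1, -0.0, -0.8]
opening: 0.4
```

```bash
python3 look.py w15
python3 - <<'E'
import numpy as np,cv2
a=np.load("w15.npz");cv2.imwrite("pics/w15f.png",a["im"])
F=np.array([682.2,49]);from h import *
o=get_obs();d=o['ee_pos'][:2]-F;c,s=np.cos(.037),np.sin(.037);print("frame",c*d[0]+s*d[1],-s*d[0]+c*d[1])
E
```

```text
39.4 [517.07 235.01  52.89] [ 3.1406e+00  2.4000e-03 -1.5345e+00] [-0.15 -0.   -0.79] [0.023 0.033 0.007]
frame -157.9897613080611 192.068325564365
```

View pics/w15f.png

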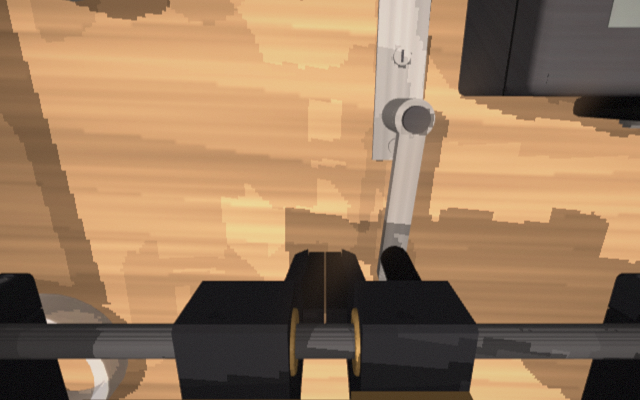

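Call:
{"api": "arm_command", "payload": {"moves": [[0.03,0,0,0,0,0,255],[0.06,0.002,0,0,0,0,255],[0.09,0.004,0,0,0,0,255],[0.116,0.004,0,0,0,0,255],[0.142,0.002,0,0,0,0,255],[0.168,-0.002,0,0,0,0,255],[0.193,-0.006,0,0,0,0,255],[0.218,-0.012,0,0,0,0,255],[0.242,-0.02,0,0,0,0,255],[0.266,-0.029,0,0,0,0,255]]}}

```text
t: 40.8
ee_pos: [527.0, 168.6, 52.8]
tcp_rot: [3.14, 0.002, -1.534]
ft_force: [-0.2, 1.9, 0.1]
opening: 0.2
```

```bash
python3 look.py w16
python3 - <<'E'
import numpy as np,cv2
a=np.load("w16.npz");cv2.imwrite("pics/w16f.png",a["im"])
F=np.array([682.2,49]);from h import *
o=get_obs();d=o['ee_pos'][:2]-F;c,s=np.cos(.037),np.sin(.037);print("frame",c*d[0]+s*d[1],-s*d[0]+c*d[1])
E
```

```text
40.8 [526.99 168.55  52.76] [ 3.1405e+00  2.4000e-03 -1.5344e+00] [-0.18  1.93  0.06] [0.197 0.029 0.039]
frame -151.11238063810796 124.94017136580713
```

View pics/w16f.png

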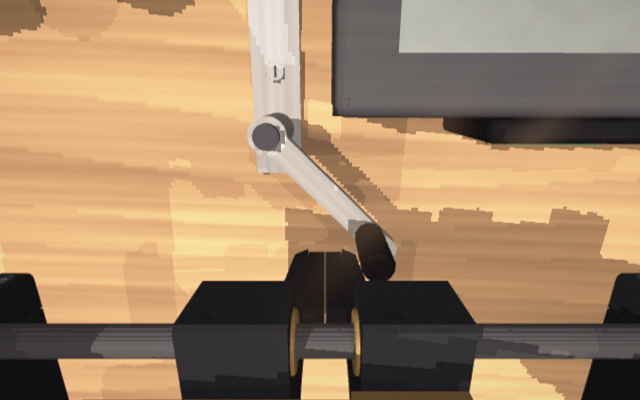

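View pics/w16.png

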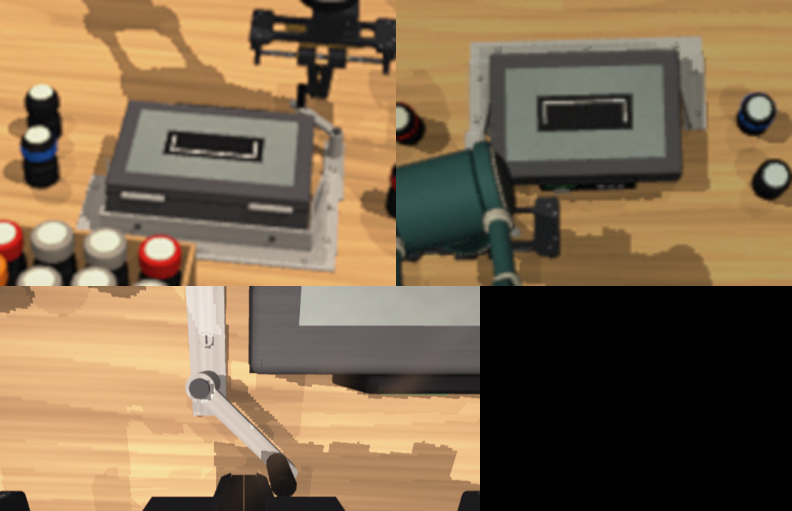

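Call:
{"api": "arm_command", "payload": {"moves": [[0,0.04,0,0,0,0,255],[0.05,0.05,0,0,0,0,255],[0.1,0.04,0,0,0,0,255],[0.1,0.01,0,0,0,0,255],[0.11,-0.015,0,0,0,0,255],[0.12,-0.035,0,0,0,0,255],[0.125,-0.055,0,0,0,0,255],[0.13,-0.075,0,0,0,0,255],[0.135,-0.095,0,0,0,0,255],[0.14,-0.115,0,0,0,0,255]]}}

```text
t: 42.2
ee_pos: [556.9, 134.1, 52.4]
tcp_rot: [3.14, 0.001, -1.535]
ft_force: [-1.9, -2.5, 0.3]
opening: 0.5
```

```bash
python3 look.py w17
python3 - <<'E'
import numpy as np,cv2
a=np.load("w17.npz");cv2.imwrite("pics/w17f.png",a["im"])
F=np.array([682.2,49]);from h import *
o=get_obs();d=o['ee_pos'][:2]-F;c,s=np.cos(.037),np.sin(.037);print("frame",c*d[0]+s*d[1],-s*d[0]+c*d[1])
E
```

```text
42.2 [556.87 134.1   52.35] [ 3.1396e+00  1.5000e-03 -1.5348e+00] [-1.91 -2.54  0.33] [-0.321  0.17  -0.036]
frame -121.72415924769375 89.93980600484554
```

View pics/w17f.png

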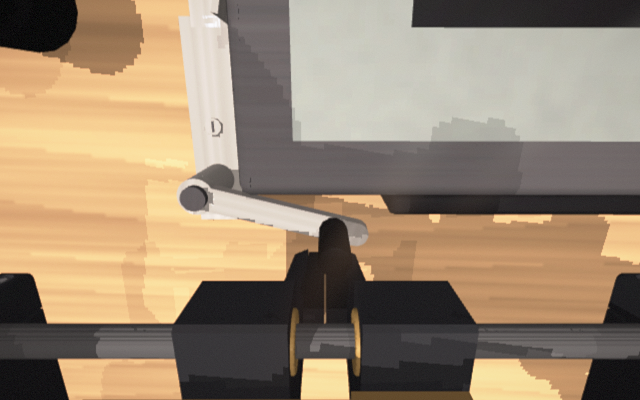

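Call:
{"api": "arm_command", "payload": {"moves": [[0.003,-0.01,0,0,0,0,255],[0.006,-0.02,0,0,0,0,255],[0.009,-0.03,0,0,0,0,255],[0.01,-0.038,0,0,0,0,255],[0.01,-0.046,0,0,0,0,255],[0.01,-0.053,0,0,0,0,255],[0.01,-0.059,0,0,0,0,255],[0.01,-0.064,0,0,0,0,255],[0.01,-0.068,0,0,0,0,255],[0.01,-0.071,0,0,0,0,255]]}}

```text
t: 43.6
ee_pos: [573.6, 132.4, 52.4]
tcp_rot: [3.137, 0.002, -1.535]
ft_force: [-6.5, -1.6, 5.5]
opening: 0.2
```

```bash
python3 look.py w18
python3 - <<'E'
import numpy as np,cv2
a=np.load("w18.npz");cv2.imwrite("pics/w18f.png",a["im"])
F=np.array([682.2,49]);from h import *
o=get_obs();d=o['ee_pos'][:2]-F;c,s=np.cos(.037),np.sin(.037);print("frame",c*d[0]+s*d[1],-s*d[0]+c*d[1])
E
```

```text
43.6 [573.6  132.39  52.36] [ 3.1373e+00  1.9000e-03 -1.5354e+00] [-6.49 -1.59  5.46] [-0.254  0.962 -0.011]
frame -105.4678236979427 87.33896927380621
```

View pics/w18f.png

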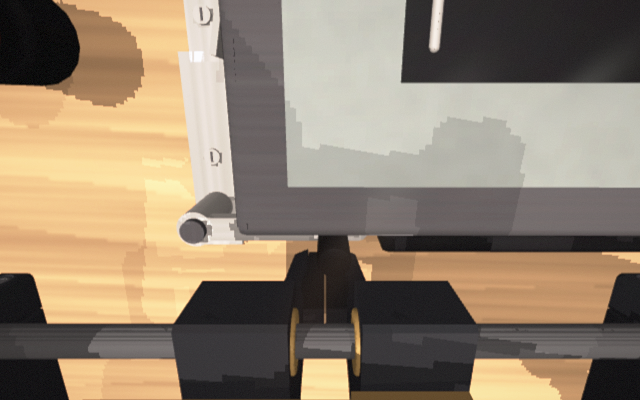

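Call:
{"api": "arm_command", "payload": {"moves": [[0,0.01,0,0,0,0,255],[0,0.06,0,0,0,0,255],[0,0.16,0,0,0,0,255],[0,0.3,0,0,0,0,255],[0,0.44,-0.1,0,0,0,255],[0,0.5,-0.3,0,0,0,255],[0,0.5,-0.5,0,0,0,255],[0,0.5,-0.5,0,0,0,255],[0,0.5,-0.5,0,0,0,255],[0,0.5,-0.5,0,0,0,255]]}}

```text
t: 45.0
ee_pos: [447.8, 127.5, 176.0]
tcp_rot: [3.134, 0.001, -1.535]
ft_force: [-0.6, 0.3, -0.1]
opening: 0.4
```

```bash
python3 look.py w19
python3 - <<'E'
from h import *
a=np.load("w19.npz");im=a["im"]
cv2.imwrite("pics/w19f.png",im);b=np.load("w19b.npz")
cv2.imwrite("pics/s19.png",cv2.resize(b["scene"][160:290,255:425],None,fx=4.6,fy=4.6,interpolation=cv2.INTER_CUBIC))
cv2.imwrite("pics/t19.png",cv2.resize(b["top"],None,fx=1.25,fy=1.25))
E
```

```text
45.0 [447.78 127.48 175.99] [ 3.1342e+00  1.4000e-03 -1.5353e+00] [-0.56  0.26 -0.07] [-0.027  0.018 -0.031]
```

View pics/w19f.png

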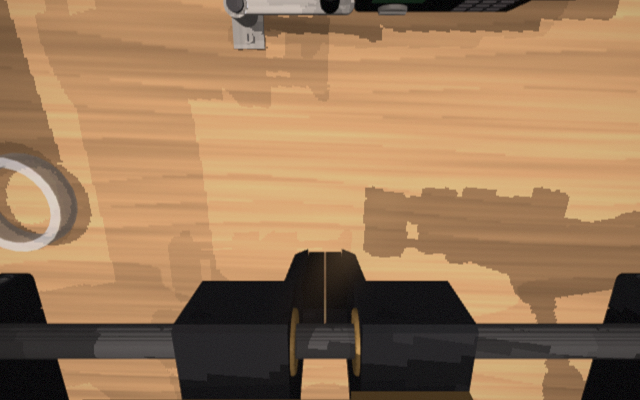

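View pics/s19.png

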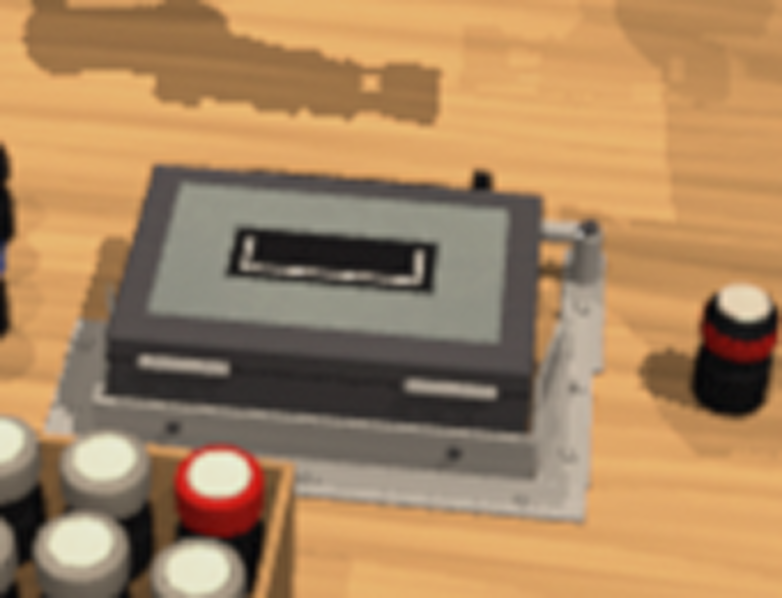

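View pics/t19.png

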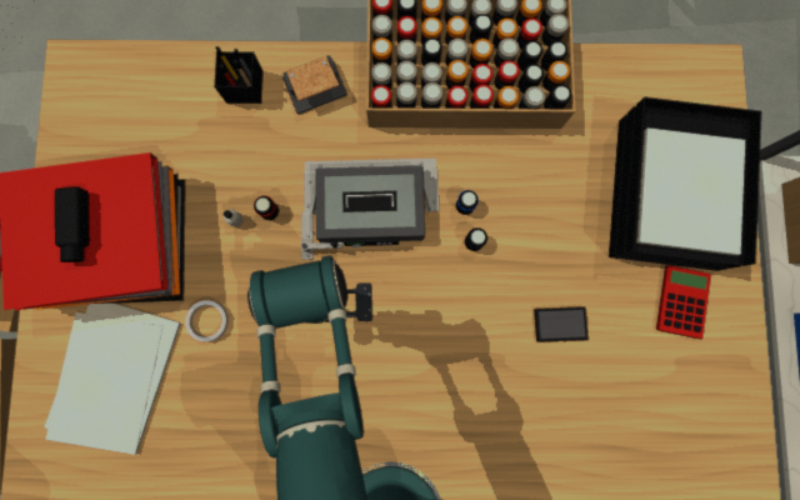

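Call:
{"api": "arm_command", "payload": {"moves": [[0,0,-0.2,0,0,0,255],[0.02,-0.05,-0.4,0,0,0,255],[0.1,-0.2,-0.5,0,0,0,255],[0.2,-0.4,-0.5,0,0,0,255],[0.3,-0.6,-0.5,0,0,0,255],[0.34,-0.68,-0.5,0,0,0,255],[0.34,-0.68,-0.5,0,0,0,255],[0.34,-0.68,-0.5,0,0,0,255],[0.34,-0.68,-0.5,0,0,0,255],[0.34,-0.68,-0.5,0,0,0,255]]}}

```text
t: 46.4
ee_pos: [621.4, 49.0, 300.4]
tcp_rot: [3.135, 0.001, -1.535]
ft_force: [-0.3, -0.0, 0.3]
opening: 0.8
```

```bash
python3 look.py w20
python3 - <<'E'
from h import *
im=np.load("w20.npz")["im"]
cv2.imwrite("pics/w20f.png",cv2.resize(im[0:220,160:480],None,fx=2.5,fy=2.5,interpolation=cv2.INTER_CUBIC))
E
```

```text
46.4 [621.41  49.   300.41] [ 3.1350e+00  1.4000e-03 -1.5346e+00] [-0.34 -0.05  0.3 ] [0.031 0.027 0.012]
```

View pics/w20f.png

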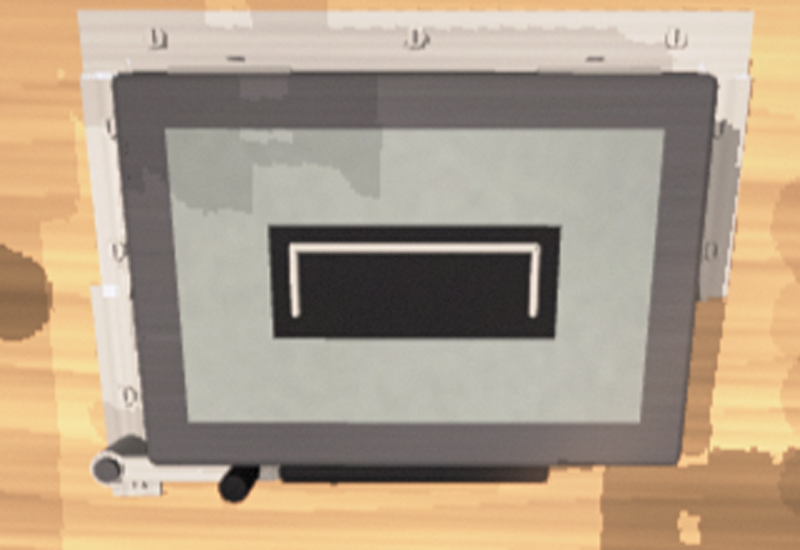

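```bash
python3 -c "
from bench import *
print(close_job())"
```

```text
the job is handed in; nothing more can be done
None
```

I walked the box in with alternating pushes on its two bare near corners and pressed it home. I then swung the keeper shut by its pin, backed the arm clear and handed the job in at about 46 s (limit 72 s).

**Pushing:** the walking pushes measured about 8–10 N along x, rising to 11–16 N as the box met the buffers. These are readings at the end of each call, so a brief peak in between would not show.

**Final presses:** I pressed both corners in turn.
- **Right corner:** the x force was about 18 N, and the corner did not move further.
- **Left corner:** this was last. It went to about 17 N and then to 24 N (about 29 N in total, counting the upward part), held for around 1 s. It also did not move further. This was firmer than the 20 N asked, but below 35 N.

**Keeper:** it stopped firmly at the predicted closed position with about 6.5 N on the pin. It stayed shut after I let go.

**Last checks:**
- The overhead picture shows the box parallel to the frame, the keeper bar across the left corner, and the arm touching nothing.
- In the top picture the stamps, ink bottle, tape and ink pad look unmoved.
- The fingers stopped about 2 mm short of where the camera estimate put home, at both corners. That is within the estimate's error of about 3 mm.
- I could not see the buffer contact directly. That the box bottomed rests on both corners staying firm under the presses and on the keeper closing.

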